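Lock a cello end block in the cam vice

TASK

Stand the round-backed spruce block, the biggest of the loose blocks, in the bench cam vice with its flat end right up against the end stop, bringing it up gently, and let it go. Then crank the camshaft until its roller rests in the cam's flat dwell, never forcing the handle, and take your hand off: the block must stay locked there at full pressure. Leave the other things on the bench where they are.

Things in the scene. Friction and masses are not known exactly. Their poses are not given: they have to be found in the camera images.
- vice: Green iron bench vice with beech jaw facings, fixed to the bench; base 120 x 310 x 16 mm. Origin: centre of the underside. x points to the end stop, y from crank to fixed jaw, z up. Bed 22 mm up. Both jaws top out at 57 mm or lower, stop 56 mm. Jaw gap when open 50 mm: y 75 to 125 mm, flared by 5 mm a side over its top 9 mm. The bed is open on the -x side.
- seat (a point): Where the block's middle belongs: between the jaws, 40 mm above the bed, flat end on the stop; vice x 0, y 102.5, z 62 mm (the block against the fixed jaw). Left up to 5 mm off the fixed jaw, the block is pushed home by the moving jaw. Axes as the vice.
- shaft (a point): Point on the camshaft's upright axis, 75 mm above the bench (the height to grip the handle); vice x 0, y -85 mm. The crank turns about it without end stops. Turned anticlockwise from above, the cam (13 mm plate under the crank) first idles 0.3 to 2.3 rad, then climbs a 1.7 rad ramp, then come the 0.45 rad flat dwell and a steep fall. The other way round it meets the steep side first.
- handle: Black upright crank handle, 22 mm thick, spins freely on its pin, on the crank arm 65 mm from the shaft axis; it spans 56 to 97 mm above the bench, arm top at 55 mm. Origin: centre of its lower end; grip it 20 mm above that. The crank may sit on the shaft's serrations anywhere within a span of 2 rad, so its angle does not tell where the dwell lies. Both pads' squeeze and the push adding up to over 70 N is forcing it; 15 N of grip is enough.
- stop: Steel end stop on the vice, fixed: a 34 mm wide, 34 mm tall plate, the face for the block at vice x 30 mm. Same frame as the vice. More than 30 N from the block is ramming it.
- jaw: Sliding jaw, 90 mm wide, beech face 21 mm tall at y 75 mm of this frame (which is the vice's frame, shifted as the jaw closes). Springs of 8.5 N/mm sit between it and the roller's ram; full lift is 10.5 mm: about 5 mm closes it, the rest loads the springs. On the ramp the handle then resists with up to 9 N; at the crest that turns into a pull onward, about none in mid dwell, 8 N against at its far edge. Let go on the ramp, it runs back and opens.
- block_mid (a point): Spruce block standing upright, 64.5 x 45 x 80 mm, about 0.1 kg. Point: middle of its height, on its midline, 30 mm from the flat end (+x) and 34.5 mm from the round end (-x); y is across the 45 mm to be clamped; its flat sides run from x -12 to +30 mm. It starts with the flat end roughly away from the robot.
- block: The same spruce block; origin 40 mm below that point, on its underside.
- corner_blank: Standing five-sided spruce corner-block blank, 32 x 34 x 105 mm; leave it. Origin on its underside.
- short_block: Low spruce offcut, 50 x 34 x 34 mm; leave it. Origin on its underside.
- bridge: Cello bridge blank lying flat, 90 x 85 x 11 mm; leave it. Origin at the middle of its feet.
- bar_clamp: Steel bar clamp lying flat, 300 mm long; leave it. Origin mid-bar.
- block_plane: Small steel block plane, 110 x 42 mm, 36 mm tall; leave it. Origin under its sole.
- chisel: Chisel lying flat, 250 mm long along its x, 26 mm thick; leave it. Origin at the ferrule.
- jar: Closed amber glass jar, 68 mm across, 85 mm tall; leave it. Origin under it.
- brush: Flat brush lying on the bench; leave it. Origin under its middle.
Not all that is in view belongs to the job. Leave any turquoise or yellow look-alike of the block alone.

How it is judged:
By the outcome, as a careful person would: the job done as asked, in the order asked, and still so for the second after the job is handed in, with the robot touching nothing.
It also fails if it takes over 70 s, if anything falls off the work surface, if the arm or the gripper's body presses on something with over 40 N, if the wrist force passes 120 N, or if a joint passes its speed limit or range.

ROBOT

A 7-joint arm with a two-finger parallel gripper is mounted at the origin on the work surface. World frame = base frame: x ahead of the robot, y to its left, z up, the work surface at z = 0. Lengths are in m, angles in rad, forces in N, time in s.
With the tool pointing down it reaches from about 0.4 to 0.875 m from the base axis. Payload 19.3 kg.
Tool frame: the origin (TCP) lies on the centre line of the jaws, within the pads' length; the fingertips stand 19 mm ahead of it and the grasp point (between the pads) is the TCP (bot.nose_length is the distance from the TCP to the fingertips, in m); y points along the fingers, z is the direction in which the jaws open and shut, and the axes are right-handed (so a half turn about y gives the same grasp; the last joint's range is limited). The gripper opens to 85 mm and grips with 20 to 120 N. Pads are 22 mm wide; open, the fingers measure 114 mm over their backs; the gripper's body (76 mm by 85 mm) begins 54 mm behind the grasp point. The pads swing forward as they close: fully open they stand 13 mm farther back than shut.
Start: joints at [1.166, 0.521, -0.036, 1.599, 0.021, 1.021, -0.113], TCP at [0.205, -0.59, 0.25] pointing down, gripper open.
Joint ranges: [-2.91, 2.91], [-0.3, 2.13], [-1.5, 1.42], [0.17, 2.43], [-1.26, 4.41], [0.16, 1.93], [-2.52, 2.52]. Speed limits (rad/s): [1.89, 1.89, 2.39, 2.39, 3.01, 3.01, 3.01].

INTERFACE

Orientations are given as [roll, pitch, yaw] about the fixed x, y, z axes, in that order (R = Rz(yaw) Ry(pitch) Rx(roll)).
In Python, from workcell import observe, cams, workorder, bot gives the robot as it stands. The module is installed in compiled form; this text tells all that it offers.
- The arm moves only by the tool apply_moves, never from a script. Its arguments are lists of equal length, an entry for each row: "jaw": the opening, from -1 (shut) to 1 (fully open), so that 0 is half open; "translation": the shift along the world's x, y, z in m, a list of three; "angular": the turn, a rotation vector about the world's x, y, z in degrees, a list of three. In form: {"jaw": [jaw, ...], "translation": [[x, y, z], ...], "angular": [[ax, ay, az], ...]}. A call has 1 to 5 rows; each row is the pose to reach, as a shift and turn from the pose commanded when the call began; what a row does not reach only later rows make up. A row lasts 1/10 s, in which the tool goes at most 50 mm and 8.59 degrees, less where a joint would pass 70% of its speed; a pose out of reach is approached as far as the arm can. A call with a gripper value outside its range is refused whole. The fingers move at their own pace and stop on an object; "newtons" is the grip in N (left out, the last holds). Time passes only in rows, so rows that repeat a pose let the fingers close. It gives the time, the measured TCP pose, the force and the opening at its end, in the units of the state.
- observe(): the state, without advancing time (a new reading comes with each control period).
- cams.grab_frame(name): name is "scene" or "top" or "wrist"; returns a dict with "pixels" (400x640x3 uint8, red, green, blue), "mtx" (3x3 intrinsics, pixels), "R" (3x3) and "t" (3): a world point X has camera coordinates R X + t. Camera axes: x right, y down, z forward; pixel columns grow to the right and rows downward; lengths in m; the calibration is good to about 2 mm. A picture is of the moment at which its call begins. There is no depth.
- workorder.job_done(): hands the job in, once; it reports no verdict.
The state is a dict: "clock": time; "qpos": joint angles; "qd": joint speeds; "joint_efforts": joint torques, N m; "position": TCP position; "tool_rot": TCP orientation; "force": force on the tool from outside, world axes, zero at the start; "moment": the same for the moment, N m; "grip_width": finger opening in m.
Only numpy, scipy, OpenCV 4.12 (cv2) and the standard library are available. Lean on these libraries where they do the work, as an engineer would, in place of code of your own. Each camera call takes 0.05 s, during which the arm holds its last target. There are 200 camera calls.

## Working session

There is one attempt and no reset: what is moved stays moved. The work goes in short steps, Python scripts to look and compute and a tool call to move; the robot and the scene stay as the last step left them, time stands still between calls to the robot, and variables do not carry over. Pictures are saved under pics/ and viewed, about 8 in all and at most 12, crops included, and the job is handed in when it is done.

Besides the shell and the picture viewer there is one more tool, called after "Emit:" by a JSON object that holds its "method" and its "body", one argument or row to a line. apply_moves: Moves the arm, as the interface text tells. Its arguments: {"type":"object","properties":{"jaw":{"type":"array"},"translation":{"type":"array"},"angular":{"type":"array"},"newtons":{"type":"number"}},"required":["jaw","translation","angular"]}

```bash
mkdir -p pics; cat > h.py <<'E'
import numpy as np, cv2
from workcell import observe, cams, workorder, bot
def grab(n,fn=None):
    f=cams.grab_frame(n)
    if fn: cv2.imwrite('pics/'+fn,f['pixels'][:,:,::-1])
    np.savez('pics/last_'+n,**f); return f
def load(n): return dict(np.load('pics/last_'+n+'.npz'))
def ray(f,u,v,z):
    C=-f['R'].T@f['t']; d=f['R'].T@np.linalg.solve(f['mtx'],[u,v,1.]); return C+d*(z-C[2])/d[2]
def proj(f,X):
    p=f['mtx']@(f['R']@np.asarray(X,float)+f['t']); return p[:2]/p[2]
E
python3 - <<'E'
from h import *
a=grab('top','top0.png');b=grab('scene','scene0.png')
for f in(a,b): print(-f['R'].T@f['t'], f['mtx'][0,0])
s=observe();print(s)
E
```

```text
[0.38804963 0.10609981 1.17166961] 405.5532287443323
[ 1.30430153 -0.3346336   0.85350843] 411.6295312235531
{'clock': 0.1, 'qpos': array([ 1.16579717,  0.52195763, -0.03630995,  1.59994265,  0.02120874,
        1.02109986, -0.11280394]), 'qd': array([ 5.71728808e-04, -6.81412993e-04,  1.95259503e-04, -1.54026200e-03,
        4.08232316e-06, -1.23202301e-03,  8.81299150e-04]), 'joint_efforts': array([ 5.53406251e-03, -9.28489637e+01,  1.98495246e+00, -3.70532727e+01,
        1.81859412e-02,  5.34459788e-03, -3.09519953e-05]), 'position': array([ 0.20522789, -0.59004794,  0.24978446]), 'tool_rot': array([-1.57181491e+00, -8.74869683e-05, -2.80681911e+00]), 'force': array([0.22737605, 0.7027311 , 0.11926365]), 'moment': array([ 0.05058869, -0.00379467,  0.01772216]), 'grip_width': 0.08522066760409315}
```

View pics/top0.png

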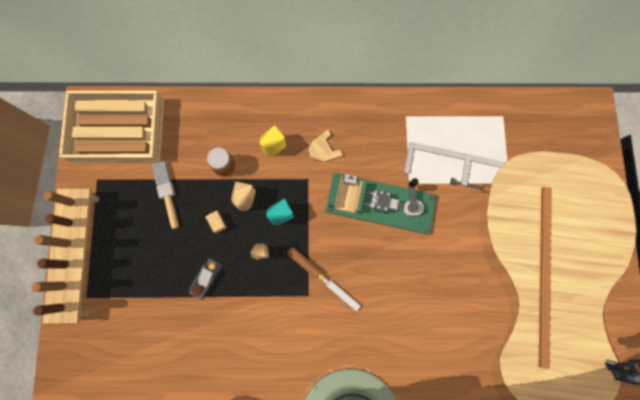

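View pics/scene0.png

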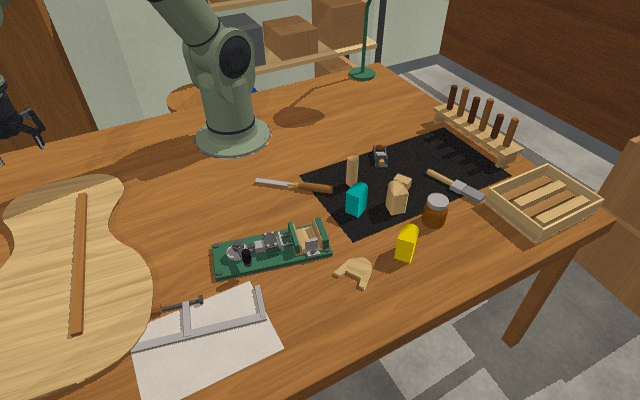

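Candidates (top / scene pixel): the natural-wood block at (243,195)/(397,195), the short offcut at (215,222)/(402,182), the corner blank at (260,252)/(352,170), the turquoise look-alike at (280,212)/(357,200) and the yellow one at (272,141)/(407,243). I choose (243,195), the biggest one in plain spruce. The vice is at (382,203), with its end stop at (350,179) and the crank on the right.

```bash
python3 - <<'E'
from h import *
a=load('top');b=load('scene')
def crop(f,x0,y0,w,h,s): return cv2.resize(f['pixels'][y0:y0+h,x0:x0+w,::-1],None,fx=s,fy=s,interpolation=cv2.INTER_CUBIC)
A=crop(a,320,165,125,75,6); # 750x450
cv2.imwrite('pics/c1.png',A)
B=crop(a,225,175,40,45,8); C=crop(b,375,165,55,60,6)
o=np.zeros((360,320+330,3),np.uint8);o[:360,:320]=B;o[:360,320:]=C;cv2.imwrite('pics/c2.png',o)
# green vice base contour
hsv=cv2.cvtColor(a['pixels'],cv2.COLOR_RGB2HSV)
m=cv2.inRange(hsv,(60,80,30),(85,255,200));m[:,:322]=0;m[:150]=0;m[250:]=0;m[:,460:]=0
ys,xs=np.nonzero(m);
r=cv2.minAreaRect(np.c_[xs,ys].astype(np.float32));bx=cv2.boxPoints(r);print(r)
P=np.array([ray(a,u,v,.014) for u,v in bx]);print(P.round(4));print(np.linalg.norm(np.roll(P,1,0)-P,axis=1),P.mean(0))
E
```

```text
((381.3238525390625, 203.4020233154297), (104.61177825927734, 38.06220245361328), 11.976131439208984)
[[ 0.5696  0.0584  0.014 ]
 [ 0.6803  0.0339  0.014 ]
 [ 0.6141 -0.2651  0.014 ]
 [ 0.5051 -0.2356  0.014 ]]
[0.30099568 0.1133598  0.30617554 0.11298698] [ 0.59227343 -0.10211058  0.014     ]
```

View pics/c1.png

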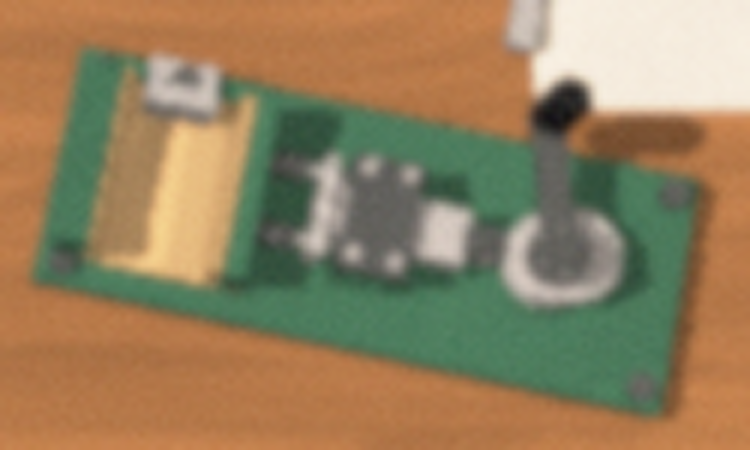

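View pics/c2.png

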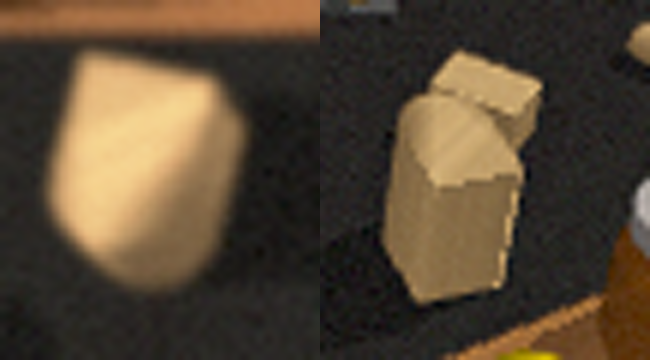

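Crop 1 shows the vice base corners at (334,173), (437,195), (430,234) and (326,212), and the handle at (414,181). Crop 2 confirms the target: a round-backed tall spruce block, with its flat end edge running from (236,181) to (252,185), away from the robot.

```bash
python3 - <<'E'
from h import *
a=load('top')
g=lambda x,y,s,x0,y0,z: ray(a,(x+.5)/s-.5+x0,(y+.5)/s-.5+y0,z)
P=np.array([g(x,y,6,320,165,.016) for x,y in((85,47),(700,180),(663,413),(35,283))]);print(P.round(4),np.linalg.norm(np.roll(P,-1,0)-P,axis=1))
c=P.mean(0);e=P[0]-P[1]+P[3]-P[2];yaw=np.arctan2(e[1],e[0])-np.pi/2;print('vice',c,yaw,np.degrees(yaw))
print('handle top',g(568,97,6,320,165,.097))
R=np.array([[np.cos(yaw),-np.sin(yaw)],[np.sin(yaw),np.cos(yaw)]])
print('seat',c[:2]+R@[0,.1025],'shaft',c[:2]+R@[0,-.085])
l,r=g(83,52,8,225,175,.08),g(215,78,8,225,175,.08)
print('block flat corners',l,r,np.linalg.norm(l-r)); d=(l-r)[:2];y=np.arctan2(d[1],d[0])-np.pi/2;n=np.array([np.cos(y),np.sin(y)])
print('block',((l+r)/2)[:2]-n*.03,np.degrees(y))
w=grab('wrist'); C=-w['R'].T@w['t'];s=observe();from scipy.spatial.transform import Rotation as Ro
T=Ro.from_euler('xyz',s['tool_rot']).as_matrix();print('cam in tool',T.T@(C-s['position']),'\n',(w['R']@T).round(3),w['mtx'][0,0],'\n',T.round(2))
E
```

```text
[[ 0.6844  0.035   0.016 ]
 [ 0.6169 -0.264   0.016 ]
 [ 0.5033 -0.2394  0.016 ]
 [ 0.5676  0.0607  0.016 ]] [0.30655171 0.11627724 0.30696773 0.11957947]
vice [ 0.59303045 -0.10192927  0.016     ] -0.2165239843972273 -12.405910469317613
handle top [ 0.63961051 -0.17990464  0.097     ]
seat [ 0.61505115 -0.00182264] shaft [ 0.57476939 -0.18494453]
block flat corners [0.64414591 0.31125089 0.08      ] [0.63485312 0.26583497 0.08      ] 0.046356892149504704
block [0.61010847 0.29455679] -11.563969932997116
cam in tool [-0.07445755 -0.12326916  0.00030591] 
 [[-0.    -0.     1.   ]
 [ 0.957 -0.291  0.   ]
 [ 0.291  0.957  0.   ]] 332.1780165524635 
 [[-0.94 -0.    0.33]
 [-0.33  0.   -0.94]
 [ 0.   -1.   -0.  ]]
```

Emit:
{"method": "apply_moves", "body": {
  "jaw": [0.5,0.5,0.5,0.5,0.5],
  "translation": [
    [0.04,0.026,0],
    [0.08,0.052,0],
    [0.12,0.078,0],
    [0.16,0.104,0],
    [0.2,0.13,0]
  ],
  "angular": [
    [0,0,8],
    [0,0,16],
    [0,0,24],
    [0,0,32],
    [0,0,40]
  ]
}}

```text
clock: 0.65
position: [0.4067, -0.459, 0.2503]
tool_rot: [-1.571, -0.0, -2.103]
force: [0.5, -0.9, 0.7]
grip_width: 0.0641
```

Emit:
{"method": "apply_moves", "body": {
  "jaw": [0.5,0.5,0.5,0.5,0.5],
  "translation": [
    [0.034,0.034,0],
    [0.068,0.068,0],
    [0.102,0.102,0],
    [0.136,0.136,0],
    [0.17,0.17,0]
  ],
  "angular": [
    [0,0,8],
    [0,0,16],
    [0,0,24],
    [0,0,32],
    [0,0,40]
  ]
}}

```text
clock: 1.15
position: [0.5764, -0.2888, 0.2503]
tool_rot: [-1.571, -0.0, -1.405]
force: [0.3, -0.6, 0.3]
grip_width: 0.0641
```

Emit:
{"method": "apply_moves", "body": {
  "jaw": [0.5,0.5,0.5,0.5,0.5],
  "translation": [
    [0,0.048,0],
    [0,0.096,0],
    [0,0.144,0],
    [0,0.192,0],
    [0,0.24,0]
  ],
  "angular": [
    [0,0,8],
    [0,0,16],
    [0,0,24],
    [0,0,32],
    [0,0,40]
  ]
}}

```text
clock: 1.65
position: [0.575, -0.0486, 0.2503]
tool_rot: [-1.571, -0.0, -0.707]
force: [-0.3, -0.3, -0.1]
grip_width: 0.0646
```

```bash
python3 - <<'E'
from h import *
w=grab('wrist','w1.png');s=observe();print(s['position'],s['tool_rot'],s['qpos'],s['clock'],s['grip_width'],bot.nose_length,s['force'])
E
```

```text
[ 0.57478489 -0.039553    0.25081323] [-1.56746391  0.00189112 -0.68918737] [ 0.43306202  0.51138463 -0.65948133  1.70789122  0.35027596  1.04262348
  0.53848442] 1.7 0.06419364526561748 0.019 [ 0.11850304 12.26099471  0.3564182 ]
```

View pics/w1.png

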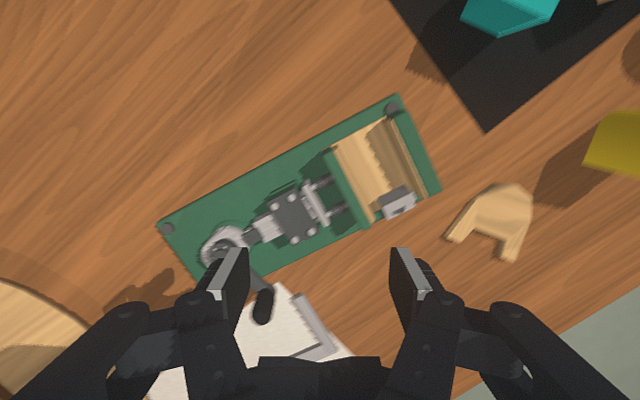

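The wrist picture shows the vice's base corners at (398,94), (441,190) and (157,222), its stop at (398,204), the handle at (263,305) and the look-alikes top right.

```bash
python3 - <<'E'
from h import *
w=load('wrist')
hsv=cv2.cvtColor(w['pixels'],cv2.COLOR_RGB2HSV)
m=cv2.inRange(hsv,(60,80,30),(82,255,200));m[:60]=0;m[280:]=0
n,l,st,_=cv2.connectedComponentsWithStats(m);k=1+np.argmax(st[1:,4]);ys,xs=np.nonzero(l==k)
hull=cv2.convexHull(np.c_[xs,ys]);ap=cv2.approxPolyDP(hull,5,True)[:,0];print(ap.tolist())
for p in ap: print(p,ray(w,*p,.016).round(4))
E
```

```text
[[381, 110], [196, 278], [166, 237], [164, 218], [370, 108]]
[381 110] [0.5718 0.0391 0.016 ]
[196 278] [ 0.5833 -0.2523  0.016 ]
[166 237] [ 0.5232 -0.2394  0.016 ]
[164 218] [ 0.5057 -0.2233  0.016 ]
[370 108] [0.5628 0.0316 0.016 ]
```

Emit:
{"method": "apply_moves", "body": {
  "jaw": [0.5,0.5,0.5,0.5,0.5],
  "translation": [
    [0,0.048,0],
    [0,0.096,0],
    [0,0.144,0],
    [0.005,0.192,0],
    [0.01,0.24,0]
  ],
  "angular": [
    [0,0,8],
    [0,0,16],
    [0,0,24],
    [0,0,29],
    [0,0,29]
  ]
}}

```text
clock: 2.2
position: [0.5853, 0.1911, 0.2501]
tool_rot: [-1.571, 0.0, -0.204]
force: [0.4, -0.5, 0.9]
grip_width: 0.0641
```

Emit:
{"method": "apply_moves", "body": {
  "jaw": [0.5,0.5,0.5,0.5,0.5],
  "translation": [
    [0.01,0.04,0],
    [0.02,0.08,0],
    [0.031,0.103,0],
    [0.031,0.103,0],
    [0.031,0.103,0]
  ],
  "angular": [
    [0,0,0],
    [0,0,0],
    [0,0,0],
    [0,0,0],
    [0,0,0]
  ]
}}

```text
clock: 2.7
position: [0.6161, 0.2928, 0.2496]
tool_rot: [-1.571, 0.001, -0.206]
force: [0.6, -0.5, 0.4]
grip_width: 0.0644
```

```bash
python3 - <<'E'
from h import *
w=grab('wrist','w2.png');s=observe();print(s['position'],s['tool_rot'],s['qpos'],s['clock'],s['grip_width'],s['force'])
E
```

```text
[0.61626276 0.29195592 0.24987057] [-1.57166400e+00  3.69660640e-04 -2.06739668e-01] [-0.09544786  0.71048644 -0.74466527  1.40550471  0.49111149  1.21597033
  0.47460802] 2.75 0.06393439160497796 [-0.19132815 -0.18346085  0.31993941]
```

View pics/w2.png

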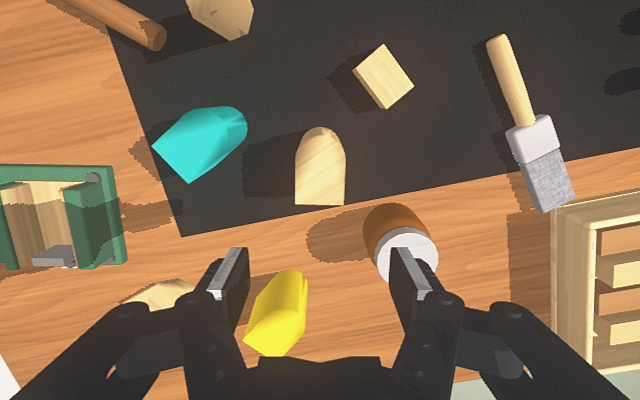

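The block is centred at (320,168) with its flat end edge from (295,204) to (345,204). The turquoise look-alike is at (200,142), the jar lid at (407,254) and the short block at (383,76).

```bash
python3 - <<'E'
from h import *
w=load('wrist')
hsv=cv2.cvtColor(w['pixels'],cv2.COLOR_RGB2HSV)
m=cv2.inRange(hsv,(8,50,110),(35,255,255));s=m[100:235,270:360]; m[:]=0;m[100:235,270:360]=s
n,l,st,_=cv2.connectedComponentsWithStats(m);k=l[180,320];ys,xs=np.nonzero(l==k);print(st[k])
hull=cv2.convexHull(np.c_[xs,ys]);print(hull[:,0].tolist())
l,r=ray(w,294.5,204.5,.08),ray(w,345,204.5,.08);d=(r-l)[:2];y=np.arctan2(d[1],d[0])-np.pi/2
n=np.array([np.cos(y),np.sin(y)]);print(l,r,np.linalg.norm(d),np.degrees(y),'mid',((l+r)/2)[:2]-.03*n,'round end top',ray(w,321,127,.08))
print('jar lid',ray(w,407,254,.085),'turq corner',ray(w,246,120,.08),ray(w,246,120,.0),'yellow',ray(w,304,275,.08))
E
```

```text
[     0      0    640    400 256000]
[[639, 399], [0, 399], [0, 0], [639, 0]]
[0.63378889 0.26566587 0.08      ] [0.64333535 0.31157811 0.08      ] 0.046894229134992534 -11.746045792859476 mid [0.60919033 0.29472922] round end top [0.56954624 0.30404782 0.08      ]
jar lid [0.70271834 0.36051004 0.085     ] turq corner [0.55057625 0.24197855 0.08      ] [0.55242622 0.22400087 0.        ] yellow [0.70755267 0.25833501 0.08      ]
```

Emit:
{"method": "apply_moves", "body": {
  "jaw": [0.5,0.5,0.5,0.5,0.5],
  "translation": [
    [-0.002,0.0015,-0.045],
    [-0.002,0.0015,-0.09],
    [-0.002,0.0015,-0.135],
    [-0.002,0.0015,-0.175],
    [-0.002,0.0015,-0.188]
  ],
  "angular": [
    [0,0,0],
    [0,0,0],
    [0,0,0],
    [0,0,0],
    [0,0,0]
  ],
  "newtons": 30
}}

```text
clock: 3.25
position: [0.613, 0.2917, 0.0586]
tool_rot: [-1.574, 0.003, -0.207]
force: [0.3, -0.2, -0.5]
grip_width: 0.0639
```

Emit:
{"method": "apply_moves", "body": {
  "jaw": [0.5,-0.3,-0.3,-0.3,-0.3],
  "translation": [
    [0,0,0],
    [0,0,0],
    [0,0,0],
    [0,0,0],
    [0,0,0]
  ],
  "angular": [
    [0,0,0],
    [0,0,0],
    [0,0,0],
    [0,0,0],
    [0,0,0]
  ]
}}

```text
clock: 3.75
position: [0.6156, 0.2945, 0.0647]
tool_rot: [-1.569, -0.003, -0.207]
force: [-0.2, -2.2, 11.9]
grip_width: 0.0449
```

Emit:
{"method": "apply_moves", "body": {
  "jaw": [-0.3,-0.3,-0.3,-0.3,-0.3],
  "translation": [
    [0,0,0.01],
    [0,0,0.04],
    [0,0,0.08],
    [0,0,0.12],
    [0,0,0.16]
  ],
  "angular": [
    [0,0,0],
    [0,0,0],
    [0,0,0],
    [0,0,0],
    [0,0,0]
  ]
}}

```text
clock: 4.25
position: [0.6141, 0.2942, 0.2254]
tool_rot: [-1.57, -0.001, -0.206]
force: [0.4, 0.6, -0.9]
grip_width: 0.0442
```

Emit:
{"method": "apply_moves", "body": {
  "jaw": [-0.3,-0.3,-0.3,-0.3,-0.3],
  "translation": [
    [-0.003,-0.045,0],
    [-0.006,-0.09,0],
    [-0.01,-0.13,0],
    [-0.012,-0.165,0],
    [-0.014,-0.184,0]
  ],
  "angular": [
    [0,0,0],
    [0,0,0],
    [0,0,0],
    [0,0,0],
    [0,0,0]
  ]
}}

```text
clock: 4.75
position: [0.6004, 0.1067, 0.2236]
tool_rot: [-1.572, -0.002, -0.209]
force: [-0.4, 0.1, -1.5]
grip_width: 0.0447
```

Emit:
{"method": "apply_moves", "body": {
  "jaw": [-0.3,-0.3],
  "translation": [
    [0,0,0],
    [0,0,0]
  ],
  "angular": [
    [0,0,0],
    [0,0,0]
  ]
}}

```text
clock: 4.95
position: [0.6004, 0.1104, 0.2234]
tool_rot: [-1.57, -0.001, -0.207]
force: [-0.2, 1.1, -1.1]
grip_width: 0.0445
```

```bash
python3 - <<'E'
from h import *
w=grab('wrist','w3.png');s=observe();print(s['position'],s['tool_rot'],s['clock'],s['grip_width'],s['force'])
E
```

```text
[0.60035486 0.11116936 0.22321932] [-1.57004350e+00 -8.54092497e-04 -2.05542080e-01] 5.0 0.0441955024565117 [-0.92959155 -0.44396317 -0.72497761]
```

View pics/w3.png

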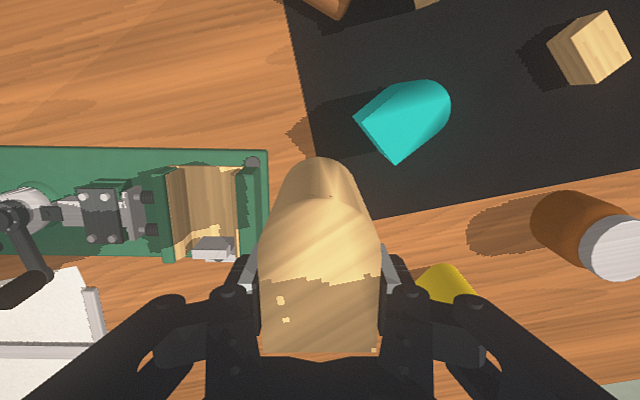

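```bash
python3 - <<'E'
from h import *
w=load('wrist');I=w['pixels'][:,:,::-1]
cv2.imwrite('pics/c3.png',cv2.resize(I[140:270,130:275],None,fx=4.5,fy=4.5,interpolation=cv2.INTER_CUBIC))
hsv=cv2.cvtColor(w['pixels'],cv2.COLOR_RGB2HSV);g=(hsv[...,0]>55)&(hsv[...,0]<85)&(hsv[...,1]>70)
top=[(u,np.nonzero(g[100:,u])[0][0]+99.5) for u in range(5,258,4)]
right=[(np.nonzero(g[v,:300])[0][-1]+.5,v) for v in range(160,250,4)]
bot=[(u,np.nonzero(g[:275,u])[0][-1]+.5) for u in range(110,160,4)]
for n,L in(('top',top),('right',right),('bot',bot)):
    P=np.array([ray(w,*p,.016)[:2] for p in L]);
    vx,vy,x,y=cv2.fitLine(P.astype(np.float32),cv2.DIST_HUBER,0,.01,.01).ravel();print(n,L[::12],(vx,vy),np.degrees(np.arctan2(vy,vx)),(x,y),P[::12].round(4).tolist())
E
```

```text
top [(5, np.float64(145.5)), (53, np.float64(147.5)), (101, np.float64(148.5)), (149, np.float64(149.5)), (197, np.float64(149.5)), (245, np.float64(150.5))] (np.float32(0.22322871), np.float32(0.9747661)) 77.10126 (np.float32(0.5394328), np.float32(-0.06814221)) [[0.5111, -0.1897], [0.5227, -0.1439], [0.5334, -0.0975], [0.5441, -0.0511], [0.5539, -0.0042], [0.5647, 0.0424]]
right [(np.float64(267.5), 160), (np.float64(268.5), 208)] (np.float32(0.9375246), np.float32(-0.347919)) -20.360085 (np.float32(0.62028474), np.float32(0.048802257)) [[0.5786, 0.062], [0.6284, 0.0503]]
bot [(110, np.float64(255.5)), (158, np.float64(255.5))] (np.float32(0.20493099), np.float32(0.9787764)) 78.17454 (np.float32(0.6519703), np.float32(-0.10657106)) [[0.6462, -0.1341], [0.657, -0.0825]]
```

View pics/c3.png

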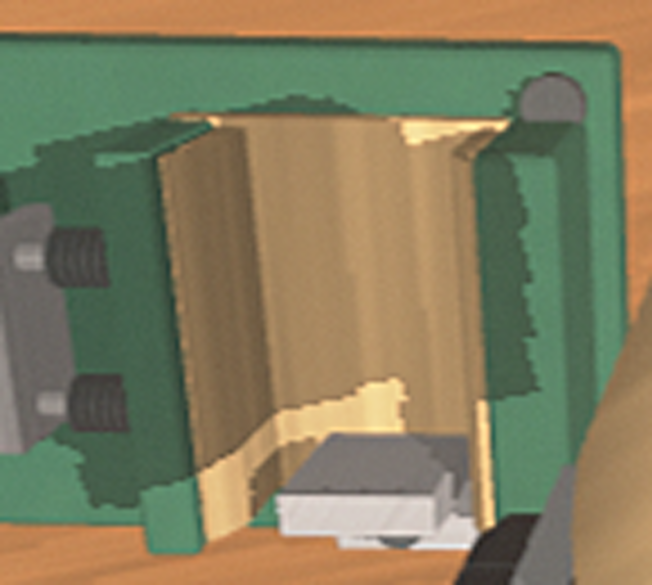

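```bash
python3 - <<'E'
from h import *
w=load('wrist')
y=np.radians(-12.8);n=np.array([np.cos(y),np.sin(y)]);m=np.array([-n[1],n[0]])
g=lambda a,b,z: ray(w,(a+.5)/4.5-.5+130,(b+.5)/4.5-.5+140,z)
for nm,a,b,z in(('fix',476,180,.057),('fix',481,290,.057),('fix',485,400,.057),('mov',165,190,.057),('mov',172,280,.057),('mov',188,420,.057),('stop',328,433,.056),('stop',470,437,.056),('bedL',248,140,.022),('bedL',265,320,.022),('bededge',300,118,.022)):
    p=g(a,b,z);print(nm,p.round(4),'n %.4f m %.4f'%(n@p[:2]-.6005,m@p[:2]-.0327))
E
```

```text
fix [0.5837 0.0372 0.057 ] n -0.0395 m 0.1329
fix [0.6062 0.0318 0.057 ] n -0.0164 m 0.1326
fix [0.6297 0.0259 0.057 ] n 0.0078 m 0.1321
mov [ 0.573  -0.0242  0.057 ] n -0.0364 m 0.0706
mov [ 0.5912 -0.0292  0.057 ] n -0.0175 m 0.0698
mov [ 0.6213 -0.0362  0.057 ] n 0.0133 m 0.0696
stop [ 0.6305 -0.0089  0.056 ] n 0.0163 m 0.0983
stop [0.6375 0.0202 0.056 ] n 0.0167 m 0.1282
bedL [ 0.5713 -0.0204  0.022 ] n -0.0389 m 0.0739
bedL [ 0.6125 -0.0302  0.022 ] n 0.0034 m 0.0736
bededge [ 0.5689 -0.0076  0.022 ] n -0.0441 m 0.0859
```

Emit:
{"method": "apply_moves", "body": {
  "jaw": [-0.3,-0.3,-0.3,-0.3,-0.3],
  "translation": [
    [0.003,-0.035,0],
    [0.006,-0.075,0],
    [0.009,-0.112,0],
    [0.009,-0.112,-0.03],
    [0.009,-0.112,-0.06]
  ],
  "angular": [
    [0,0,-0.6],
    [0,0,-1.2],
    [0,0,-1.2],
    [0,0,-1.2],
    [0,0,-1.2]
  ]
}}

```text
clock: 5.5
position: [0.61, -0.0017, 0.1624]
tool_rot: [-1.57, -0.002, -0.228]
force: [0.7, 0.6, -0.5]
grip_width: 0.0446
```

Emit:
{"method": "apply_moves", "body": {
  "jaw": [-0.3,-0.3,-0.3,-0.3],
  "translation": [
    [0,0,-0.02],
    [0,0,-0.034],
    [0,0,-0.034],
    [0,0,-0.034]
  ],
  "angular": [
    [0,0,0],
    [0,0,0],
    [0,0,0],
    [0,0,0]
  ]
}}

```text
clock: 5.9
position: [0.6097, -0.001, 0.129]
tool_rot: [-1.57, -0.001, -0.226]
force: [0.7, -0.0, 0.4]
grip_width: 0.0446
```

```bash
python3 - <<'E'
from h import *
w=grab('wrist');s=observe();print(s['position'],s['tool_rot'],s['clock'],s['grip_width'],s['force'])
sc=grab('scene')
I=w['pixels'][:,:,::-1][60:310,170:470];J=sc['pixels'][:,:,::-1][190:290,200:345]
A=cv2.resize(I,(480,400));B=cv2.resize(J,(320*145//145,221))
o=np.zeros((400,800,3),np.uint8);o[:,:480]=A;o[:221,480:]=B;cv2.imwrite('pics/c4.png',o)
E
```

```text
[ 0.60991499 -0.00120545  0.12940477] [-1.57032980e+00 -1.22780381e-03 -2.26760460e-01] 5.95 0.04481000585220183 [-0.82410994  0.09053817 -0.15457129]
```

View pics/c4.png

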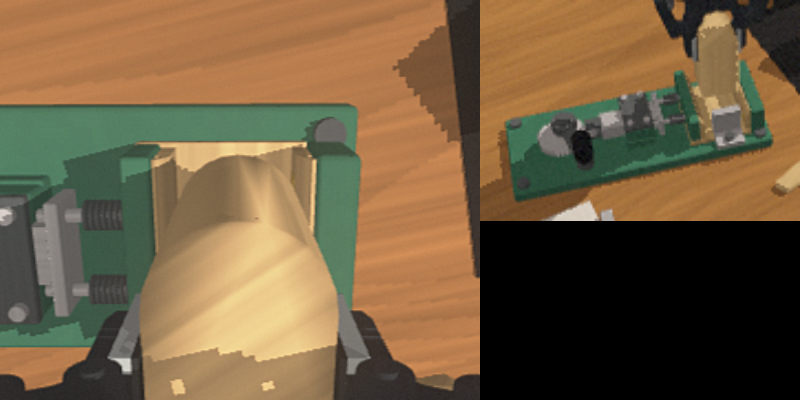

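```bash
python3 - <<'E'
from h import *
w=load('wrist');s=observe();print(w['mtx'])
hsv=cv2.cvtColor(w['pixels'],cv2.COLOR_RGB2HSV);g=(hsv[...,0]>50)&(hsv[...,0]<90)&(hsv[...,1]>60)
t=s['tool_rot'][2];n=np.array([np.cos(t),np.sin(t)]);m=np.array([-n[1],n[0]])
for v in range(164,212,8):
    r=np.nonzero(g[v])[0];L=r[r<300].max()+.5;R=r[r>330].min()-.5
    a,b=ray(w,L,v,.057)[:2],ray(w,R,v,.057)[:2]
    print(v,L,R,'mL %.4f mR %.4f centre %.4f'%tuple(1*m@(q-s['position'][:2]) for q in(a,b,(a+b)/2)),a.round(4),b.round(4))
E
```

```text
[[332.17801655   0.         318.97614626]
 [  0.         332.17801655 196.64838984]
 [  0.           0.           1.        ]]
164 263.5 367.5 mL -0.0329 mR 0.0292 centre -0.0018 [ 0.5685 -0.0256] [0.5824 0.0349]
172 263.5 367.5 mL -0.0331 mR 0.0294 centre -0.0018 [ 0.5732 -0.0269] [0.5872 0.034 ]
180 264.5 367.5 mL -0.0327 mR 0.0296 centre -0.0015 [ 0.5781 -0.0277] [0.5921 0.0331]
188 264.5 366.5 mL -0.0330 mR 0.0292 centre -0.0019 [ 0.583 -0.029] [0.5969 0.0316]
196 265.5 366.5 mL -0.0326 mR 0.0295 centre -0.0016 [ 0.588  -0.0298] [0.6019 0.0307]
204 264.5 366.5 mL -0.0335 mR 0.0297 centre -0.0019 [ 0.5929 -0.0318] [0.607  0.0297]
```

Emit:
{"method": "apply_moves", "body": {
  "jaw": [-0.3,-0.3,-0.3,-0.3,-0.3],
  "translation": [
    [-0.0003,-0.0012,-0.005],
    [-0.0003,-0.0012,-0.015],
    [-0.0003,-0.0012,-0.025],
    [-0.0003,-0.0012,-0.033],
    [-0.0003,-0.0012,-0.039]
  ],
  "angular": [
    [0,0,0],
    [0,0,0],
    [0,0,0],
    [0,0,0],
    [0,0,0]
  ]
}}

```text
clock: 6.5
position: [0.6087, -0.003, 0.0881]
tool_rot: [-1.571, 0.001, -0.227]
force: [0.1, 0.0, -0.3]
grip_width: 0.0445
```

Emit:
{"method": "apply_moves", "body": {
  "jaw": [-0.3,-0.3,-0.3],
  "translation": [
    [0,0,-0.001],
    [0,0,-0.002],
    [0,0,-0.002]
  ],
  "angular": [
    [0,0,0],
    [0,0,0],
    [0,0,0]
  ]
}}

```text
clock: 6.8
position: [0.6092, -0.003, 0.0874]
tool_rot: [-1.571, -0.0, -0.227]
force: [0.7, -0.8, -0.9]
grip_width: 0.0447
```

Emit:
{"method": "apply_moves", "body": {
  "jaw": [-0.3,-0.3,-0.3],
  "translation": [
    [0,0,-0.001],
    [0,0,-0.002],
    [0,0,-0.002]
  ],
  "angular": [
    [0,0,0],
    [0,0,0],
    [0,0,0]
  ]
}}

```text
clock: 7.1
position: [0.6094, -0.0031, 0.0866]
tool_rot: [-1.571, -0.001, -0.228]
force: [-6.1, -1.4, 18.6]
grip_width: 0.0447
```

Emit:
{"method": "apply_moves", "body": {
  "jaw": [-0.3,-0.3],
  "translation": [
    [0,0,-0.001],
    [0,0,-0.001]
  ],
  "angular": [
    [0,0,0],
    [0,0,0]
  ]
}}

```text
clock: 7.3
position: [0.6096, -0.0032, 0.0864]
tool_rot: [-1.572, -0.002, -0.228]
force: [-10.4, -3.1, 31.4]
grip_width: 0.0449
```

Emit:
{"method": "apply_moves", "body": {
  "jaw": [-0.3,-0.3,-0.3,-0.3,-0.3],
  "translation": [
    [0,0,0.003],
    [0.002,-0.0005,0.003],
    [0.004,-0.0009,0.003],
    [0.006,-0.0014,0.003],
    [0.008,-0.0018,0.003]
  ],
  "angular": [
    [0,0,0],
    [0,0,0],
    [0,0,0],
    [0,0,0],
    [0,0,0]
  ]
}}

```text
clock: 7.8
position: [0.6172, -0.0049, 0.087]
tool_rot: [-1.571, 0.0, -0.227]
force: [0.1, -1.4, -0.9]
grip_width: 0.0446
```

Emit:
{"method": "apply_moves", "body": {
  "jaw": [-0.3,-0.3,-0.3],
  "translation": [
    [0.001,-0.0002,0],
    [0.002,-0.0005,0],
    [0.002,-0.0005,0]
  ],
  "angular": [
    [0,0,0],
    [0,0,0],
    [0,0,0]
  ]
}}

```text
clock: 8.1
position: [0.6191, -0.0053, 0.0872]
tool_rot: [-1.571, 0.0, -0.227]
force: [-0.8, -0.4, -1.1]
grip_width: 0.0446
```

Emit:
{"method": "apply_moves", "body": {
  "jaw": [-0.3,-0.3,-0.3,-0.3],
  "translation": [
    [0.0004,-0.0001,0],
    [0.0008,-0.0002,0],
    [0.0012,-0.0003,0],
    [0.0012,-0.0003,0]
  ],
  "angular": [
    [0,0,0],
    [0,0,0],
    [0,0,0],
    [0,0,0]
  ]
}}

```text
clock: 8.5
position: [0.6202, -0.0056, 0.0873]
tool_rot: [-1.571, 0.0, -0.227]
force: [0.1, 0.4, -1.3]
grip_width: 0.0444
```

Emit:
{"method": "apply_moves", "body": {
  "jaw": [-0.3,-0.3,-0.3,-0.3],
  "translation": [
    [0.0004,-0.0001,0],
    [0.0008,-0.0002,0],
    [0.0012,-0.0003,0],
    [0.0012,-0.0003,0]
  ],
  "angular": [
    [0,0,0],
    [0,0,0],
    [0,0,0],
    [0,0,0]
  ]
}}

```text
clock: 8.9
position: [0.6215, -0.0059, 0.0873]
tool_rot: [-1.571, 0.0, -0.227]
force: [-0.3, 0.3, -1.2]
grip_width: 0.0449
```

Emit:
{"method": "apply_moves", "body": {
  "jaw": [-0.3,-0.3,-0.3,-0.3],
  "translation": [
    [0.0004,-0.0001,0],
    [0.0008,-0.0002,0],
    [0.0012,-0.0003,0],
    [0.0012,-0.0003,0]
  ],
  "angular": [
    [0,0,0],
    [0,0,0],
    [0,0,0],
    [0,0,0]
  ]
}}

```text
clock: 9.3
position: [0.6221, -0.006, 0.0872]
tool_rot: [-1.571, 0.001, -0.227]
force: [-4.3, 0.5, 1.8]
grip_width: 0.0449
```

Emit:
{"method": "apply_moves", "body": {
  "jaw": [-0.3,-0.3,-0.3],
  "translation": [
    [0.0004,-0.0001,-0.0005],
    [0.0004,-0.0001,-0.0008],
    [0.0004,-0.0001,-0.0008]
  ],
  "angular": [
    [0,0,0],
    [0,0,0],
    [0,0,0]
  ]
}}

```text
clock: 9.6
position: [0.6222, -0.0061, 0.0866]
tool_rot: [-1.571, 0.002, -0.227]
force: [-9.8, 1.3, 8.7]
grip_width: 0.0447
```

Emit:
{"method": "apply_moves", "body": {
  "jaw": [0.4,0.4,0.4,0.4,0.4],
  "translation": [
    [0,0,0],
    [0,0,0],
    [0,0,0.01],
    [0,0,0.04],
    [0,0,0.08]
  ],
  "angular": [
    [0,0,0],
    [0,0,0],
    [0,0,0],
    [0,0,0],
    [0,0,0]
  ]
}}

```text
clock: 10.1
position: [0.6224, -0.0063, 0.1668]
tool_rot: [-1.571, 0.002, -0.227]
force: [0.3, -0.3, 0.2]
grip_width: 0.06
```

Emit:
{"method": "apply_moves", "body": {
  "jaw": [0.4,0.4,0.4],
  "translation": [
    [0,-0.02,0.045],
    [0,-0.05,0.06],
    [0,-0.05,0.06]
  ],
  "angular": [
    [0,0,0],
    [0,0,0],
    [0,0,0]
  ]
}}

```text
clock: 10.4
position: [0.6241, -0.0607, 0.2297]
tool_rot: [-1.572, -0.005, -0.232]
force: [-0.7, 0.3, -0.8]
grip_width: 0.06
```

```bash
python3 - <<'E'
from h import *
w=grab('wrist','w5.png');s=observe();print(s['position'],s['tool_rot'],s['clock'],s['grip_width'],s['force'],s['qpos'])
sc=grab('scene')
o=np.zeros((550,640,3),np.uint8);o[:400]=w['pixels'][:,:,::-1]
J=cv2.resize(sc['pixels'][:,:,::-1][180:290,200:345],None,fx=1.36,fy=1.36);o[400:400+J.shape[0],:J.shape[1]]=J
cv2.imwrite('pics/c5.png',o)
E
```

```text
[ 0.62351252 -0.05849819  0.22815105] [-1.5713879  -0.0025385  -0.23053281] 10.45 0.05970970855663122 [-0.55107936  0.02640728 -0.84941084] [ 0.48053809  0.64094135 -0.74582709  1.59430617  0.47617295  1.09340447
  0.95168606]
```

View pics/c5.png

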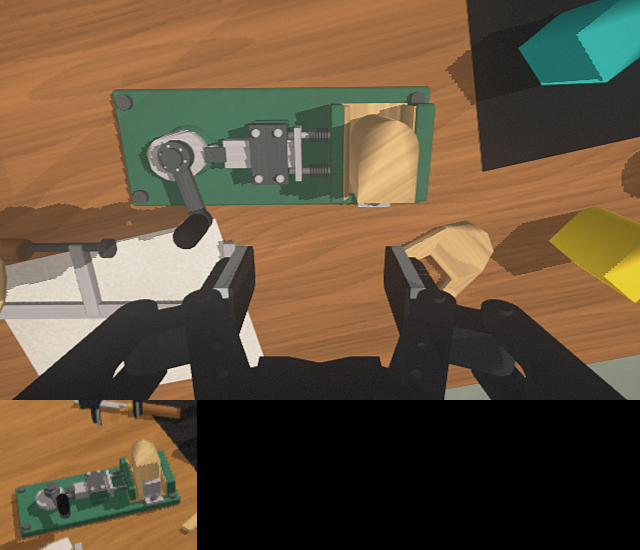

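The block stands in the vice at (385,155), between the jaws and against the stop. The handle is the black capsule at (193,230) and the shaft boss is at (175,155).

```bash
python3 - <<'E'
from h import *
w=load('wrist');I=w['pixels'].astype(int)
m=((I.max(2)<60)).astype(np.uint8);s=m[205:255,165:222].copy();m[:]=0;m[205:255,165:222]=s
n,l,st,c=cv2.connectedComponentsWithStats(m);k=1+np.argmax(st[1:,4]);print(st[k],c[k])
h=ray(w,*c[k],.0765);sh=ray(w,175,155,.06);print('handle',h,'shaft',sh,np.linalg.norm((h-sh)[:2]))
S=np.array([.5746,-.1847]);d=h[:2]-S;print(np.hypot(*d),np.degrees(np.arctan2(d[1],d[0])))
E
```

```text
[173 207  39  42 830] [191.77590361 229.90722892]
handle [ 0.63912955 -0.18204417  0.0765    ] shaft [ 0.57282958 -0.18038803  0.06      ] 0.06632065220574943
0.06458418266916578 2.356778987156773
```

Emit:
{"method": "apply_moves", "body": {
  "jaw": [0.1,0.1,0.1,0.1,0.1],
  "translation": [
    [0.006,-0.04,0],
    [0.012,-0.08,0],
    [0.0163,-0.115,0],
    [0.0163,-0.125,-0.03],
    [0.0163,-0.125,-0.06]
  ],
  "angular": [
    [0,0,0],
    [0,0,0],
    [0,0,0],
    [0,0,0],
    [0,0,0]
  ],
  "newtons": 20
}}

```text
clock: 11.0
position: [0.6393, -0.1827, 0.1654]
tool_rot: [-1.571, -0.0, -0.229]
force: [0.8, 1.5, -0.2]
grip_width: 0.0471
```

Emit:
{"method": "apply_moves", "body": {
  "jaw": [0.1,0.1,0.1,0.1],
  "translation": [
    [0,0,-0.01],
    [0,0,-0.01],
    [0,0,-0.01],
    [0,0,-0.01]
  ],
  "angular": [
    [0,0,0],
    [0,0,0],
    [0,0,0],
    [0,0,0]
  ]
}}

```text
clock: 11.4
position: [0.6401, -0.1808, 0.158]
tool_rot: [-1.571, -0.002, -0.227]
force: [0.4, 0.8, 0.7]
grip_width: 0.047
```

```bash
python3 - <<'E'
from h import *
w=grab('wrist','w6.png');s=observe();print(s['position'],s['tool_rot'],s['clock'],s['grip_width'],s['force'],s['qpos'])
E
```

```text
[ 0.63996196 -0.18099846  0.15787142] [-1.57092136 -0.00176287 -0.22682659] 11.45 0.047364280338759016 [0.42255981 0.69903378 0.28043133] [ 0.60877393  0.77105587 -0.69030134  1.54049978  0.54534443  1.02782769
  1.1151017 ]
```

View pics/w6.png

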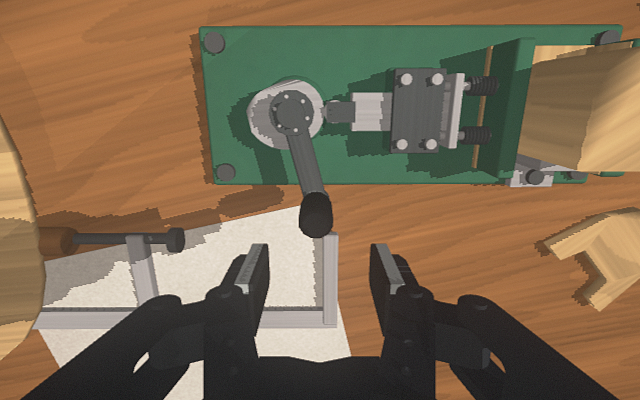

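The handle capsule is at (316,215), on the gripper's midline (column 319). The shaft boss is at (293,112).

```bash
python3 - <<'E'
from h import *
w=load('wrist');I=w['pixels'].astype(int)
m=((I.max(2)<62)).astype(np.uint8);s=m[180:250,285:345].copy();m[:]=0;m[180:250,285:345]=s
n,l,st,c=cv2.connectedComponentsWithStats(m);k=1+np.argmax(st[1:,4]);print(st[k],c[k])
h=ray(w,*c[k],.0765);print('handle',h)
for z in(.055,.065): 
    sh=ray(w,293,113,z);print('shaft',sh,np.linalg.norm((h-sh)[:2]))
S=np.array([.5746,-.1847]);d=h[:2]-S;print(np.hypot(*d),np.degrees(np.arctan2(d[1],d[0])))
E
```

```text
[ 299  192   34   46 1172] [315.66979522 213.62883959]
handle [ 0.63985632 -0.18308464  0.0765    ]
shaft [ 0.57521327 -0.18361457  0.055     ] 0.0646452181466857
shaft [ 0.57488567 -0.18276026  0.065     ] 0.06497145095476771
0.0652763056091978 1.4180119115337093
```

Emit:
{"method": "apply_moves", "body": {
  "jaw": [0.1,0.1,0.1,0.1,0.1],
  "translation": [
    [0,-0.001,-0.03],
    [0,-0.001,-0.055],
    [0,-0.001,-0.072],
    [0,-0.001,-0.072],
    [0,-0.001,-0.072]
  ],
  "angular": [
    [0,0,0],
    [0,0,0],
    [0,0,0],
    [0,0,0],
    [0,0,0]
  ]
}}

```text
clock: 11.95
position: [0.6398, -0.1821, 0.0854]
tool_rot: [-1.571, -0.001, -0.227]
force: [-0.3, 0.0, 1.1]
grip_width: 0.0471
```

Emit:
{"method": "apply_moves", "body": {
  "jaw": [-0.3,-0.6,-0.6,-0.6,-0.6],
  "translation": [
    [0,0,0],
    [0,0,0],
    [0,0,0],
    [0,0,0],
    [0,0,0]
  ],
  "angular": [
    [0,0,0],
    [0,0,0],
    [0,0,0],
    [0,0,0],
    [0,0,0]
  ],
  "newtons": 20
}}

```text
clock: 12.45
position: [0.64, -0.1824, 0.0857]
tool_rot: [-1.571, -0.002, -0.227]
force: [-0.9, 0.5, 7.6]
grip_width: 0.0209
```

```bash
cat > arc.py <<'E'
import sys,numpy as np
from workcell import observe
# usage: arc.py phi_start dphi nrows  -> row shifts (x,y) for an r=65 mm arc
p,d,n=float(sys.argv[1]),float(sys.argv[2]),int(sys.argv[3]);S=np.array([.5747,-.1843])
q=observe();v=q['position'][:2]-S;print('meas r %.4f phi %.3f'%(np.hypot(*v),np.arctan2(v[1],v[0])%(2*np.pi)))
u=lambda a:.065*np.array([np.cos(a),np.sin(a)])
for k in range(5):
    a=p+k*d*n;print('phi %.2f'%a,[[round(float(x),4) for x in u(a+d*(i+1))-u(a)]+[0] for i in range(n)])
E
python3 arc.py .03 .06 5; python3 arc.py .33 .1 5
```

```text
meas r 0.0653 phi 0.029
phi 0.03 [[-0.0002, 0.0039, 0], [-0.0007, 0.0078, 0], [-0.0014, 0.0116, 0], [-0.0023, 0.0154, 0], [-0.0035, 0.0191, 0]]
phi 0.33 [[-0.0014, 0.0036, 0], [-0.003, 0.0072, 0], [-0.0048, 0.0107, 0], [-0.0068, 0.014, 0], [-0.009, 0.0172, 0]]
phi 0.63 [[-0.0024, 0.0031, 0], [-0.005, 0.006, 0], [-0.0077, 0.0088, 0], [-0.0106, 0.0114, 0], [-0.0137, 0.0138, 0]]
phi 0.93 [[-0.0032, 0.0022, 0], [-0.0065, 0.0043, 0], [-0.01, 0.0061, 0], [-0.0135, 0.0077, 0], [-0.0171, 0.0092, 0]]
phi 1.23 [[-0.0037, 0.0012, 0], [-0.0075, 0.0022, 0], [-0.0113, 0.0029, 0], [-0.0152, 0.0034, 0], [-0.0191, 0.0037, 0]]
meas r 0.0653 phi 0.029
phi 0.33 [[-0.0024, 0.006, 0], [-0.0054, 0.0118, 0], [-0.009, 0.0172, 0], [-0.0131, 0.0223, 0], [-0.0176, 0.0269, 0]]
phi 0.83 [[-0.005, 0.0041, 0], [-0.0104, 0.0078, 0], [-0.0161, 0.0108, 0], [-0.0221, 0.0133, 0], [-0.0284, 0.0152, 0]]
phi 1.33 [[-0.0064, 0.0012, 0], [-0.0128, 0.0018, 0], [-0.0193, 0.0018, 0], [-0.0258, 0.0011, 0], [-0.0322, -0.0003, 0]]
phi 1.83 [[-0.0062, -0.002, 0], [-0.0122, -0.0046, 0], [-0.0178, -0.0077, 0], [-0.0232, -0.0114, 0], [-0.0281, -0.0157, 0]]
phi 2.33 [[-0.0045, -0.0047, 0], [-0.0085, -0.0098, 0], [-0.0119, -0.0153, 0], [-0.0148, -0.0211, 0], [-0.0171, -0.0272, 0]]
```

Emit:
{"method": "apply_moves", "body": {
  "jaw": [-0.6,-0.6,-0.6,-0.6,-0.6],
  "translation": [
    [-0.0002,0.0039,0],
    [-0.0007,0.0078,0],
    [-0.0014,0.0116,0],
    [-0.0023,0.0154,0],
    [-0.0035,0.0191,0]
  ],
  "angular": [
    [0,0,0],
    [0,0,0],
    [0,0,0],
    [0,0,0],
    [0,0,0]
  ]
}}

```text
clock: 12.95
position: [0.6365, -0.1634, 0.0857]
tool_rot: [-1.571, -0.002, -0.227]
force: [-0.2, -0.8, 8.0]
grip_width: 0.0208
```

Emit:
{"method": "apply_moves", "body": {
  "jaw": [-0.6,-0.6,-0.6,-0.6,-0.6],
  "translation": [
    [-0.0024,0.006,0],
    [-0.0054,0.0118,0],
    [-0.009,0.0172,0],
    [-0.0131,0.0223,0],
    [-0.0176,0.0269,0]
  ],
  "angular": [
    [0,0,0],
    [0,0,0],
    [0,0,0],
    [0,0,0],
    [0,0,0]
  ]
}}

```text
clock: 13.45
position: [0.6188, -0.1365, 0.0856]
tool_rot: [-1.571, -0.002, -0.228]
force: [-0.7, -2.7, 8.3]
grip_width: 0.021
```

Emit:
{"method": "apply_moves", "body": {
  "jaw": [-0.6,-0.6,-0.6,-0.6,-0.6],
  "translation": [
    [-0.005,0.0041,0],
    [-0.0104,0.0078,0],
    [-0.0161,0.0108,0],
    [-0.0221,0.0133,0],
    [-0.0284,0.0152,0]
  ],
  "angular": [
    [0,0,0],
    [0,0,0],
    [0,0,0],
    [0,0,0],
    [0,0,0]
  ]
}}

```text
clock: 13.95
position: [0.5906, -0.1215, 0.0857]
tool_rot: [-1.571, -0.002, -0.228]
force: [1.8, -3.6, 6.7]
grip_width: 0.0208
```

Emit:
{"method": "apply_moves", "body": {
  "jaw": [-0.6,-0.6,-0.6,-0.6,-0.6],
  "translation": [
    [-0.0064,0.0009,0],
    [-0.0128,0.0015,0],
    [-0.0193,0.0015,0],
    [-0.0258,0.0008,0],
    [-0.0322,-0.0006,0]
  ],
  "angular": [
    [0,0,0],
    [0,0,0],
    [0,0,0],
    [0,0,0],
    [0,0,0]
  ]
}}

```text
clock: 14.45
position: [0.5586, -0.1217, 0.0857]
tool_rot: [-1.571, -0.003, -0.227]
force: [2.6, -1.0, 7.2]
grip_width: 0.021
```

Emit:
{"method": "apply_moves", "body": {
  "jaw": [-0.6,-0.6,-0.6,-0.6,-0.6],
  "translation": [
    [-0.0062,-0.002,0],
    [-0.0122,-0.0046,0],
    [-0.0178,-0.0077,0],
    [-0.0232,-0.0114,0],
    [-0.0281,-0.0157,0]
  ],
  "angular": [
    [0,0,0],
    [0,0,0],
    [0,0,0],
    [0,0,0],
    [0,0,0]
  ]
}}

```text
clock: 14.95
position: [0.5311, -0.1368, 0.0858]
tool_rot: [-1.569, -0.004, -0.227]
force: [5.9, 4.6, 5.7]
grip_width: 0.0209
```

```bash
python3 arc.py 2.33 .06 5; python3 arc.py 2.93 .04 5
```

```text
meas r 0.0645 phi 2.313
phi 2.33 [[-0.0027, -0.0028, 0], [-0.0053, -0.0057, 0], [-0.0077, -0.0088, 0], [-0.0099, -0.012, 0], [-0.0119, -0.0153, 0]]
phi 2.63 [[-0.0018, -0.0035, 0], [-0.0034, -0.007, 0], [-0.0048, -0.0107, 0], [-0.0059, -0.0144, 0], [-0.0069, -0.0182, 0]]
phi 2.93 [[-0.0007, -0.0038, 0], [-0.0012, -0.0077, 0], [-0.0014, -0.0116, 0], [-0.0014, -0.0155, 0], [-0.0012, -0.0194, 0]]
phi 3.23 [[0.0005, -0.0039, 0], [0.0012, -0.0077, 0], [0.0021, -0.0115, 0], [0.0032, -0.0152, 0], [0.0046, -0.0189, 0]]
phi 3.53 [[0.0016, -0.0036, 0], [0.0034, -0.007, 0], [0.0054, -0.0104, 0], [0.0076, -0.0136, 0], [0.01, -0.0167, 0]]
meas r 0.0645 phi 2.313
phi 2.93 [[-0.0005, -0.0026, 0], [-0.0009, -0.0051, 0], [-0.0012, -0.0077, 0], [-0.0014, -0.0103, 0], [-0.0014, -0.0129, 0]]
phi 3.13 [[0.0, -0.0026, 0], [0.0001, -0.0052, 0], [0.0004, -0.0078, 0], [0.0007, -0.0104, 0], [0.0011, -0.0129, 0]]
phi 3.33 [[0.0005, -0.0025, 0], [0.0012, -0.0051, 0], [0.0019, -0.0076, 0], [0.0028, -0.01, 0], [0.0037, -0.0124, 0]]
phi 3.53 [[0.001, -0.0024, 0], [0.0022, -0.0047, 0], [0.0034, -0.007, 0], [0.0047, -0.0093, 0], [0.0061, -0.0115, 0]]
phi 3.73 [[0.0015, -0.0021, 0], [0.0031, -0.0042, 0], [0.0047, -0.0062, 0], [0.0064, -0.0082, 0], [0.0082, -0.01, 0]]
```

Emit:
{"method": "apply_moves", "body": {
  "jaw": [-0.6,-0.6,-0.6,-0.6,-0.6],
  "translation": [
    [-0.0027,-0.0028,0],
    [-0.0053,-0.0057,0],
    [-0.0077,-0.0088,0],
    [-0.0099,-0.012,0],
    [-0.0119,-0.0153,0]
  ],
  "angular": [
    [0,0,0],
    [0,0,0],
    [0,0,0],
    [0,0,0],
    [0,0,0]
  ]
}}

```text
clock: 15.45
position: [0.5193, -0.1514, 0.0857]
tool_rot: [-1.569, -0.003, -0.226]
force: [3.0, 8.9, 8.3]
grip_width: 0.0207
```

Emit:
{"method": "apply_moves", "body": {
  "jaw": [-0.6,-0.6,-0.6,-0.6,-0.6],
  "translation": [
    [-0.0018,-0.0035,0],
    [-0.0034,-0.007,0],
    [-0.0048,-0.0107,0],
    [-0.0059,-0.0144,0],
    [-0.0069,-0.0182,0]
  ],
  "angular": [
    [0,0,0],
    [0,0,0],
    [0,0,0],
    [0,0,0],
    [0,0,0]
  ]
}}

```text
clock: 15.95
position: [0.5113, -0.1706, 0.0855]
tool_rot: [-1.571, -0.002, -0.227]
force: [-0.7, 3.2, 11.1]
grip_width: 0.021
```

Emit:
{"method": "apply_moves", "body": {
  "jaw": [-0.6,-0.6,-0.6],
  "translation": [
    [-0.0004,-0.002,0],
    [-0.0007,-0.0038,0],
    [-0.0007,-0.0038,0]
  ],
  "angular": [
    [0,0,0],
    [0,0,0],
    [0,0,0]
  ]
}}

```text
clock: 16.25
position: [0.5106, -0.1747, 0.0855]
tool_rot: [-1.571, -0.001, -0.227]
force: [-3.2, 1.5, 11.2]
grip_width: 0.0212
```

Emit:
{"method": "apply_moves", "body": {
  "jaw": [-0.6,-0.6,-0.6],
  "translation": [
    [-0.0003,-0.002,0],
    [-0.0005,-0.0039,0],
    [-0.0005,-0.0039,0]
  ],
  "angular": [
    [0,0,0],
    [0,0,0],
    [0,0,0]
  ]
}}

```text
clock: 16.55
position: [0.5101, -0.1782, 0.0855]
tool_rot: [-1.57, -0.001, -0.227]
force: [-2.8, 4.2, 11.6]
grip_width: 0.0209
```

Emit:
{"method": "apply_moves", "body": {
  "jaw": [-0.6,-0.6],
  "translation": [
    [0,0,0],
    [0,0,0]
  ],
  "angular": [
    [0,0,0],
    [0,0,0]
  ]
}}

```text
clock: 16.75
position: [0.5101, -0.1782, 0.0855]
tool_rot: [-1.571, -0.001, -0.227]
force: [-1.8, 2.4, 11.4]
grip_width: 0.0208
```

Emit:
{"method": "apply_moves", "body": {
  "jaw": [-0.6,-0.6,-0.6],
  "translation": [
    [-0.0001,-0.001,0],
    [-0.0002,-0.002,0],
    [-0.0002,-0.002,0]
  ],
  "angular": [
    [0,0,0],
    [0,0,0],
    [0,0,0]
  ]
}}

```text
clock: 17.05
position: [0.51, -0.1799, 0.0855]
tool_rot: [-1.57, -0.001, -0.227]
force: [-1.8, 3.8, 12.0]
grip_width: 0.0209
```

Emit:
{"method": "apply_moves", "body": {
  "jaw": [-0.6,-0.6,-0.6,-0.6,-0.6],
  "translation": [
    [0.0001,0.002,0],
    [0.0004,0.004,0],
    [0.0006,0.0055,0],
    [0.0006,0.0055,0],
    [0.0006,0.0055,0]
  ],
  "angular": [
    [0,0,0],
    [0,0,0],
    [0,0,0],
    [0,0,0],
    [0,0,0]
  ]
}}

```text
clock: 17.55
position: [0.5105, -0.1753, 0.0855]
tool_rot: [-1.571, -0.001, -0.227]
force: [-2.7, -0.2, 10.9]
grip_width: 0.0211
```

Emit:
{"method": "apply_moves", "body": {
  "jaw": [-0.6,-0.6,-0.6,-0.6,-0.6],
  "translation": [
    [0.0005,0.002,0],
    [0.001,0.004,0],
    [0.0015,0.0055,0],
    [0.0015,0.0055,0],
    [0.0015,0.0055,0]
  ],
  "angular": [
    [0,0,0],
    [0,0,0],
    [0,0,0],
    [0,0,0],
    [0,0,0]
  ]
}}

```text
clock: 18.05
position: [0.5115, -0.1702, 0.0855]
tool_rot: [-1.572, -0.001, -0.228]
force: [-5.8, -1.4, 13.4]
grip_width: 0.0212
```

Emit:
{"method": "apply_moves", "body": {
  "jaw": [-0.6,-0.6,-0.6,-0.6],
  "translation": [
    [0.0006,0.002,0],
    [0.0013,0.0045,0],
    [0.0013,0.0045,0],
    [0.0013,0.0045,0]
  ],
  "angular": [
    [0,0,0],
    [0,0,0],
    [0,0,0],
    [0,0,0]
  ]
}}

```text
clock: 18.45
position: [0.5126, -0.166, 0.0854]
tool_rot: [-1.573, -0.0, -0.228]
force: [-7.4, -3.3, 14.6]
grip_width: 0.021
```

Emit:
{"method": "apply_moves", "body": {
  "jaw": [-0.6,-0.6,-0.6,-0.6],
  "translation": [
    [0.0007,0.002,0],
    [0.0015,0.004,0],
    [0.0015,0.004,0],
    [0.0015,0.004,0]
  ],
  "angular": [
    [0,0,0],
    [0,0,0],
    [0,0,0],
    [0,0,0]
  ]
}}

```text
clock: 18.85
position: [0.5143, -0.1613, 0.0855]
tool_rot: [-1.572, -0.001, -0.227]
force: [-5.5, 0.6, 15.2]
grip_width: 0.0209
```

Emit:
{"method": "apply_moves", "body": {
  "jaw": [-0.6,-0.6,-0.6,-0.6,-0.6],
  "translation": [
    [-0.0014,-0.0036,0.0003],
    [-0.0027,-0.008,0.0006],
    [-0.0038,-0.012,0.0008],
    [-0.0043,-0.0145,0.0008],
    [-0.0043,-0.0145,0.0008]
  ],
  "angular": [
    [0,0,0],
    [0,0,0],
    [0,0,0],
    [0,0,0],
    [0,0,0]
  ]
}}

```text
clock: 19.35
position: [0.5103, -0.1759, 0.0856]
tool_rot: [-1.571, -0.001, -0.228]
force: [1.8, 1.6, 6.7]
grip_width: 0.021
```

Emit:
{"method": "apply_moves", "body": {
  "jaw": [-0.6,-0.6],
  "translation": [
    [0,0,0],
    [0,0,0]
  ],
  "angular": [
    [0,0,0],
    [0,0,0]
  ]
}}

```text
clock: 19.55
position: [0.5103, -0.1759, 0.0856]
tool_rot: [-1.571, -0.001, -0.227]
force: [0.5, 1.2, 6.4]
grip_width: 0.0211
```

Emit:
{"method": "apply_moves", "body": {
  "jaw": [-0.3,0,0.1,0.1,0.1],
  "translation": [
    [0,0,0],
    [0,0,0],
    [0,0,0],
    [0,0,0.015],
    [0,0,0.04]
  ],
  "angular": [
    [0,0,0],
    [0,0,0],
    [0,0,0],
    [0,0,0],
    [0,0,0]
  ]
}}

```text
clock: 20.05
position: [0.5093, -0.1753, 0.1255]
tool_rot: [-1.57, 0.002, -0.227]
force: [-0.4, 0.4, 0.2]
grip_width: 0.0472
```

Emit:
{"method": "apply_moves", "body": {
  "jaw": [0.1,0.1,0.1,0.1,0.1],
  "translation": [
    [0,0,0.04],
    [0,0,0.08],
    [0,0,0.11],
    [0,0,0.11],
    [0,0,0.11]
  ],
  "angular": [
    [0,0,0],
    [0,0,0],
    [0,0,0],
    [0,0,0],
    [0,0,0]
  ]
}}

```text
clock: 20.55
position: [0.5099, -0.1758, 0.2364]
tool_rot: [-1.571, -0.001, -0.227]
force: [0.4, -0.2, -0.4]
grip_width: 0.0469
```

```bash
python3 - <<'E'
from h import *
w=grab('wrist','w7.png');s=observe();print(s['position'],s['clock'],s['force'])
sc=grab('scene')
I=w['pixels'].astype(int);p=np.round(proj(w,[.5103,-.176,.0765])).astype(int);print('handle expected px',p)
m=(I.max(2)<62).astype(np.uint8);x0,y0=max(p[0]-45,0),max(p[1]-45,0);s2=m[y0:p[1]+45,x0:p[0]+45].copy();m[:]=0;m[y0:p[1]+45,x0:p[0]+45]=s2
n,l,st,c=cv2.connectedComponentsWithStats(m)
for k in range(1,n):
    if st[k,4]>200: h=ray(w,*c[k],.0765);d=h[:2]-[.5747,-.1843];print(st[k],c[k],h,np.hypot(*d),np.arctan2(d[1],d[0])%6.2832)
o=np.zeros((600,640,3),np.uint8);o[:400]=w['pixels'][:,:,::-1]
J=cv2.resize(sc['pixels'][:,:,::-1][180:290,200:345],None,fx=1.8,fy=1.8);o[400:400+J.shape[0],:J.shape[1]]=J
cv2.imwrite('pics/c7.png',o)
E
```

```text
[ 0.50956641 -0.1756953   0.23548957] 20.6 [-0.00513381  0.02725299 -0.57419793]
handle expected px [319 183]
[308 169  25  32 650] [319.66461538 184.23846154] [ 0.51114546 -0.17567726  0.0765    ] 0.06413681908653743 3.0067413539168104
```

View pics/c7.png

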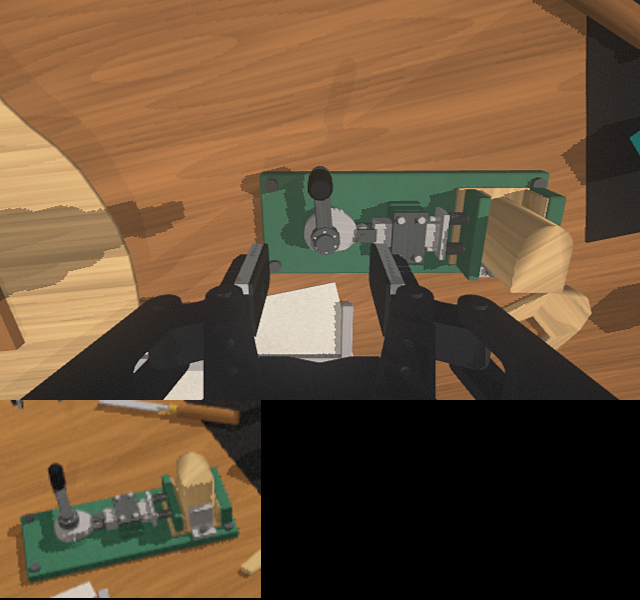

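The handle stayed at 3.01 rad after I let go. The jaws are closed on the block, which stands against the stop, and the gripper is clear. I'll hold for half a second, recheck the handle and hand in.

Emit:
{"method": "apply_moves", "body": {
  "jaw": [0.1,0.1,0.1,0.1,0.1],
  "translation": [
    [0,0,0.02],
    [0,0,0.02],
    [0,0,0.02],
    [0,0,0.02],
    [0,0,0.02]
  ],
  "angular": [
    [0,0,0],
    [0,0,0],
    [0,0,0],
    [0,0,0],
    [0,0,0]
  ]
}}

```text
clock: 21.15
position: [0.5097, -0.1755, 0.2546]
tool_rot: [-1.571, 0.001, -0.227]
force: [0.9, 0.3, -1.4]
grip_width: 0.0466
```

```bash
python3 - <<'E'
from h import *
w=grab('wrist');I=w['pixels'].astype(int);p=np.round(proj(w,[.5103,-.176,.0765])).astype(int)
m=(I.max(2)<62).astype(np.uint8);s=m[p[1]-30:p[1]+30,p[0]-30:p[0]+30].copy();m[:]=0;m[p[1]-30:p[1]+30,p[0]-30:p[0]+30]=s
n,l,st,c=cv2.connectedComponentsWithStats(m);k=1+np.argmax(st[1:,4]);h=ray(w,*c[k],.0765);d=h[:2]-[.5747,-.1843]
print(st[k,4],np.hypot(*d),np.arctan2(d[1],d[0])%6.2832)
if abs(np.arctan2(d[1],d[0])%6.2832-3.01)<.06: print(workorder.job_done())
E
```

```text
577 0.0644275935380393 3.007071774300655
the job is handed in; nothing more can be done
None
```

The spruce block is locked in the vice against the end stop, with the crank in the cam's dwell. I handed the job in at about 21 s; no verdict was reported.

- **Block:** I lowered it between the jaws until it touched the bed, where it pressed with up to 31 N before I eased off. I then slid it onto the stop, pressing with at most about 10 N, and let it go.
- **Crank:** I turned it anticlockwise with a 20 N grip. The handle resisted with about 9 N on the ramp. I stepped past the middle of the dwell, back to its near edge and forward again to find the zero-force point. That point is near 3.0 rad (handle's angle in the world frame), and I let go at 3.01 rad.
- **Last checks:** The handle stayed at 3.01 rad in two pictures about half a second apart. The first also showed the jaws closed on the block, which stood upright against the stop. The gripper was clear of everything, and none of my moves touched anything else on the bench.
- **Less certain:** The dwell's edges come from handle forces that are noisy by 1–2 N. While I gripped the handle, the wrist also read a steady vertical force of 6 to 15 N, which I eased before letting go. I never measured the clamping pressure; it follows only from the crank position.

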